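# Wedge-lock a split tablet mould

## Robot

A 7-joint arm with a two-finger parallel gripper is mounted at the origin on the work surface. World frame = base frame: x ahead of the robot, y to its left, z up, the work surface at z = 0. Lengths are in m, angles in rad, forces in N, time in s.
With the tool pointing down it reaches from about 0.4 to 0.875 m from the base axis. Payload 4.4 kg.
Tool frame: the origin (TCP) lies on the centre line of the jaws, within the pads' length; the fingertips stand 22 mm ahead of it and the grasp point (between the pads) lies 3 mm ahead of it (env.nose_length is the distance from the TCP to the fingertips, in m); y points along the fingers, z is the direction in which the jaws open and shut, and the axes are right-handed (so a half turn about y gives the same grasp; the last joint's range is limited). The gripper opens to 85 mm and grips with 20 to 120 N. Pads are 22 mm wide; open, the fingers measure 114 mm over their backs; the gripper's body (76 mm by 85 mm) begins 54 mm behind the grasp point. The pads swing forward as they close: fully open they stand 13 mm farther back than shut.
Start: joints at [1.183, 0.628, 0.038, 1.517, -0.027, 0.996, -0.02], TCP at [0.206, -0.617, 0.253] pointing down, gripper open.
Joint ranges: [-3.06, 3.06], [-0.37, 2.12], [-1.25, 1.32], [0.18, 2.47], [-1.1, 4.24], [0.23, 1.98], [-2.94, 2.94]. Speed limits (rad/s): [2.57, 2.57, 3.14, 3.14, 3.14, 3.14, 3.14].

## Interface

Orientations are given as a unit quaternion [w, x, y, z].
In Python, from cell import env gives the robot as it stands.
- The arm moves only by the tool drive_tool, never from a script. Its argument "deltas" is a list of rows, each an object with "rotation": the turn, a rotation vector about the tool's x, y, z in rad, a list of three; "linear": the shift along the tool's x, y, z in cm, a list of three; "claw": the finger opening in cm, from 0 to 8.54. In form: [{"rotation": [wx, wy, wz], "linear": [x, y, z], "claw": claw}, ...]. A call has 1 to 20 rows; each row shifts and turns the commanded pose from where the row before left it, along the tool's axes as they then stand; what a row does not reach is not made up. A row lasts 1/10 s, in which the tool goes at most 50 mm and 8.59 degrees, less where a joint would pass 70% of its speed; a pose out of reach is approached as far as the arm can. A call is refused whole if a number of a shift passes 5 or a number of a turn 0.15, either way. A call with a gripper value outside its range is refused whole. The fingers move at their own pace and stop on an object; "newtons" is the grip in N (left out, the last holds). Time passes only in rows, so rows that do not move let the fingers close. It gives the time, the measured TCP pose, the force and the opening at its end, in the units of the state.
- env.sense(): the state, without advancing time (a new reading comes with each control period).
- env.camera(name): name is "scene" or "top" or "wrist"; returns (picture, depth): 400x640x3 uint8, red, green, blue; 400x640 float32, m along the optical axis (not along the pixel's ray), 0 where there is no reading.
- env.get_calibration(name): a dict with "fx", "fy", "cx", "cy" (pixels), "dist_coeffs" ([k1, k2, p1, p2, k3] as OpenCV has them; the pictures are not rectified), "R" (3x3) and "t" (3): a world point X has camera coordinates R X + t; the wrist camera has in their place "hand_eye" (4x4, takes a point from camera to tool coordinates, whose origin is the TCP and whose axes are the tool frame's). Camera axes: x right, y down, z forward; pixel columns grow to the right and rows downward; lengths in m; the calibration is good to about 2 mm. A picture is of the moment at which its call begins: read the wrist's pose just before it. get_calibration takes no time and is no camera call.
- env.hand_in(): hands the job in, once; it reports no verdict.
The state is a dict: "clock": time; "joint_pos": joint angles; "joint_velocities": joint speeds; "tau": joint torques, N m; "tool_pos": TCP position; "tool_rot": TCP orientation; "force": force on the tool from outside, world axes, zero at the start; "moment": the same for the moment, N m; "opening": finger opening in m.
Only numpy, scipy, OpenCV 4.12 (cv2) and the standard library are available. Lean on these libraries where they do the work, as an engineer would, in place of code of your own. Each camera call takes 0.05 s, during which the arm holds its last target.

## Task

Close the split mould on the pharmacy bench: pick up the mallet by its handle and tap the orange wedge sideways into the mould frame with at least three separate taps, drawing the mallet back about 3 cm between taps, until the wedge stops advancing and the two aluminium mould halves are shut. Do not touch the wedge with the gripper and leave the amber jar, white bottle, green carton, pill cup and mortar where they are. Then lay the mallet back on its rest the way it lay and let go.

Things in the scene. Friction and masses are not known exactly. Their poses are not given: they have to be found in the camera images.
- frame: Mould frame fixed to the bench: grey base 26 mm high, x -56 to +80, y -75 to +75 mm from its origin (on the bench); two dark rails along y, tops 56 mm up. Along its x (within 20 deg of away from the robot): front rail, fixed aluminium mould half, gap, sliding half, wedge lane, far rail (+60 to +80). The wedge is driven along its +y (to the robot's left).
- jaw (a joint): Sliding mould half (aluminium, blue stripe): 0 = 5 mm open, 0.005 = shut. The wedge forces it shut against a 3 to 5 N spring; with friction the wedge takes some 5 to 14 N to drive and stops dead when the halves meet. It locks by friction and does not slide back. Taps of 15 to 20 N do no harm.
- wedge_head (a point): Centre of the wedge's flat struck face, 38 wide, 28 high, 40 mm above the bench. Site y = driving direction (frame +y), z up. Orange wedge, loose, 159 long, 26 high, thin end already in the lane by the far rail, thick end standing out at the frame's -y end. In the frame: x +41; y starts at -131 to -119 and is about -79 mm when shut. Moves only when struck.
- mallet_head (a point): Centre of the mallet's head, a dark block 36 (x) x 80 (y) x 36 mm high, a yellow striking face at both ends 40 mm along +y and -y from here, 40 wide, 36 high. Wooden handle along -x to 183 mm from here. 0.3 kg. On the rest: 38 mm above the bench, handle level, pointing towards the robot within about 25 deg.
- mallet_grip (a point): Point on the handle's centreline 60 mm from the head's centre, a good place to grip: handle 20 mm wide (y), 22 mm high, centre 38 mm above the bench on the rest, with 22 mm free below it. Axes as mallet_head.
- rest_pad (a point): Top centre of the mallet rest's black head pad, 20 mm above the bench, 60 (x) x 110 (y) mm. Fixed. Grey plate 5 mm thick, 100 wide; second black block at 155 mm along -x, 27 mm high, 80 wide, carries the handle's end. The mallet lies with its head centre 18 mm above this point, its axes along the rest's.
- amber_jar: closed amber glass jar with white cap, 60 mm across, 85 mm high; bystander, origin at the centre of its underside
- white_bottle: closed white plastic tablet bottle with green label and blue cap, 50 mm across, 90 mm high; bystander, origin at the centre of its underside
- carton_green: green carton, 45 x 85 x 50 mm high; bystander, origin at the centre of its underside
- mortar: white ceramic mortar bowl, 100 mm across, 55 mm high; bystander, origin at the centre of its underside
- pill_cup: blue plastic pill cup, 52 mm across, 40 mm high; bystander, origin at the centre of its underside

How it is judged:
On the way, in this order (a step that is already met when the one before it is completed fails the run):
1. first tap of the mallet on the wedge (0.5 N or more) (contact force between mallet and wedge above 0.5 N).
2. the mallet is drawn back clear of the wedge (by 15 mm or more) (distance between mallet_head and wedge_head above 0.055 m), for 0.05 s.
3. second tap of the mallet on the wedge (0.5 N or more) (contact force between mallet and wedge above 0.5 N).
4. the mallet is drawn back clear of the wedge (by 15 mm or more) (distance between mallet_head and wedge_head above 0.055 m), for 0.05 s.
5. third tap of the mallet on the wedge (0.5 N or more) (contact force between mallet and wedge above 0.5 N).
At the end, for the whole second after the job is handed in: The halves are under 1 mm apart, held by the wedge. The mallet lies still on its rest: head within 30 mm of the pad centre along each axis, its centre 10 to 26 mm above the pad, level within 0.15 rad, along the rest within 0.3 rad. The wedge is still (value of joint jaw above 0.004 m and x of mallet_head in the frame of rest_pad between -0.03 and 0.03 m and y of mallet_head in the frame of rest_pad between -0.03 and 0.03 m and z of mallet_head in the frame of rest_pad between 0.01 and 0.026 m and angle between mallet_head's own z axis and vertical below 0.15 rad and angle between the x axis of mallet_head and the x axis of rest_pad, either way round below 0.3 rad and linear speed of each of mallet, wedge below 0.02 m/s); the robot touches nothing.
It fails at once if the gripper or arm touches the wedge (contact force between any of the fingers, the arm and wedge above 1 N).
It fails at once if the amber jar, white bottle, green carton, pill cup or mortar is moved by more than 30 mm (distance of any of amber_jar, white_bottle, carton_green, mortar, pill_cup from where it was at the start of the episode above 0.03 m).
It also fails if it takes over 46 s, if anything falls off the work surface, if the arm or the gripper's body presses on something with over 40 N, if the wrist force passes 120 N, or if a joint passes its speed limit or range.

## Working session

There is one attempt and no reset: what is moved stays moved. The work goes in short steps, Python scripts to look and compute and a tool call to move; the robot and the scene stay as the last step left them, time stands still between calls to the robot, and variables do not carry over. Pictures are saved under pics/ and viewed, and the job is handed in when it is done.

Besides the shell and the picture viewer there is one more tool, called after ">>>" by a JSON object that holds its "api" and its "payload", one argument or row to a line. drive_tool: Moves the arm, as the interface text tells. Its arguments: {"type":"object","properties":{"deltas":{"type":"array"},"newtons":{"type":"number"}},"required":["deltas"]}

```bash
ls; mkdir -p pics; python3 - <<'E'
from cell import env
import cv2,numpy as np
s=env.sense();print(s)
for n in("scene","top"):
    p,d=env.camera(n);np.savez(f"pics/{n}0.npz",p=p,d=d);cv2.imwrite(f"pics/{n}0.png",p[:,:,::-1]);print(n,env.get_calibration(n))
print(env.get_calibration("wrist"))
E
```

```text
pics
{'clock': 0.0, 'joint_pos': array([ 1.18320156,  0.62931394,  0.03843357,  1.51834993, -0.02698434,
        0.99627916, -0.01995935]), 'joint_velocities': array([-0.00181844, -0.00121993, -0.00026355,  0.00070202, -0.00020787,
       -0.00050297,  0.00260608]), 'tau': array([-2.71275303e-04, -5.63405335e+01,  1.22609988e+00, -1.93444866e+01,
        1.09981195e-02,  1.05622484e-02,  8.81416113e-07]), 'tool_pos': array([ 0.20542581, -0.61608943,  0.25241553]), 'tool_rot': array([ 0.11318668, -0.11341533,  0.698608  , -0.69733249]), 'force': array([-0.15202657,  0.75945925,  0.38916177]), 'moment': array([ 0.02972831, -0.025667  , -0.01604247]), 'opening': 0.08552002987940213}
scene {'fx': 377.4716533891308, 'fy': 377.4716533891308, 'cx': 323.64773956959203, 'cy': 194.88097602707572, 'dist_coeffs': array([-0.0673498,  0.       ,  0.       ,  0.       ,  0.       ]), 'R': array([[ 0.62795394,  0.77820969,  0.00797009],
       [ 0.40729312, -0.3198924 , -0.85544209],
       [-0.66316375,  0.5404244 , -0.51783715]]), 't': array([-0.33707089, -0.16411331,  1.62137347])}
top {'fx': 446
[... 229 characters left out ...]
31],
       [-0.98781312, -0.0293428 , -0.15285364],
       [ 0.15322746, -0.01093141, -0.98813048]]), 't': array([-0.03436043,  0.54788788,  1.38944175])}
{'fx': 278.3325775535074, 'fy': 278.3325775535074, 'cx': 315.5389536152109, 'cy': 195.74977465244905, 'dist_coeffs': array([-0.01471278,  0.        ,  0.        ,  0.        ,  0.        ]), 'hand_eye': array([[ 9.25574773e-04,  9.55423395e-01,  2.95237665e-01,
        -7.42586952e-02],
       [ 1.25858677e-03, -2.95238671e-01,  9.55422704e-01,
        -1.20429434e-01],
       [ 9.99998780e-01, -5.12732931e-04, -1.47574872e-03,
         1.14772886e-03],
       [ 0.00000000e+00,  0.00000000e+00,  0.00000000e+00,
         1.00000000e+00]])}
```

View pics/scene0.png

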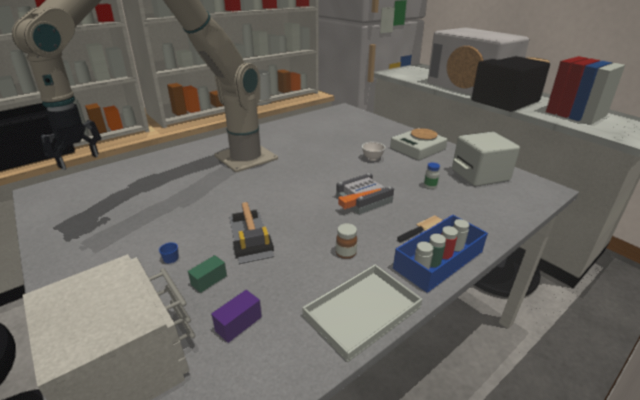

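View pics/top0.png

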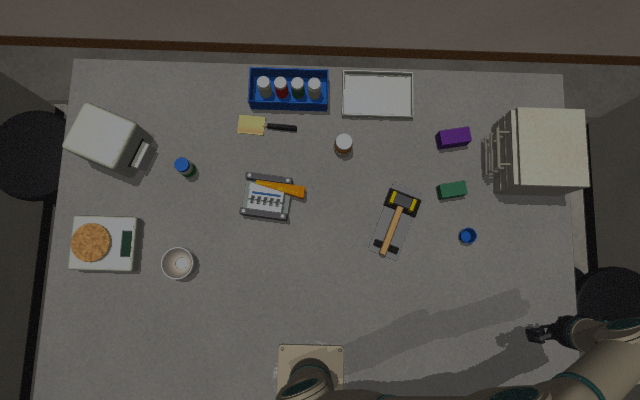

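The top view shows the mallet head near (402,203) with its handle end near (384,253), the wedge's struck end near (304,192), and the frame centred near (267,197). I'll zoom in next.

```bash
cat > h.py <<'E'
import numpy as np,cv2
from scipy.spatial.transform import Rotation as Rn
from cell import env
def rot(q): return Rn.from_quat([q[1],q[2],q[3],q[0]])
def pose(cal,s=None):
    if 'hand_eye' in cal:
        T=np.eye(4);T[:3,:3]=rot(s['tool_rot']).as_matrix();T[:3,3]=s['tool_pos'];T=T@cal['hand_eye'];return T[:3,:3],T[:3,3]
    return cal['R'].T,-cal['R'].T@cal['t']
def cast(cal,uv,z,s=None):
    K=np.array([[cal['fx'],0,cal['cx']],[0,cal['fy'],cal['cy']],[0,0,1]])
    n=cv2.undistortPoints(np.array(uv,float).reshape(-1,1,2),K,cal['dist_coeffs']).reshape(-1,2)
    R,c=pose(cal,s);d=np.c_[n,np.ones(len(n))]@R.T
    return c+d*((z-c[2])/d[:,2])[:,None]
E
python3 - <<'E'
import cv2,numpy as np
p=np.load('pics/top0.npz')['p'][:,:,::-1]
c=p[155:270,225:435];cv2.imwrite('pics/crop0.png',cv2.resize(c,None,fx=3.8,fy=3.8,interpolation=cv2.INTER_CUBIC))
E
```

```text
(no output)
```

View pics/crop0.png

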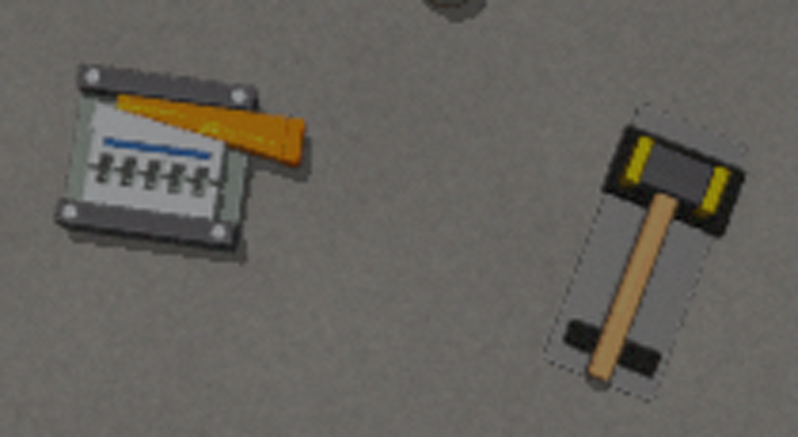

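```bash
cat > m.py <<'E'
from h import *
p=np.load('pics/top0.npz')['p'];cal=env.get_calibration('top')
hsv=cv2.cvtColor(p,cv2.COLOR_RGB2HSV)
def mask(lo,hi,box):
    m=cv2.inRange(hsv,lo,hi);z=np.zeros_like(m);x0,y0,x1,y1=box;z[y0:y1,x0:x1]=m[y0:y1,x0:x1];return z
y=mask((22,130,90),(35,255,255),(380,180,425,225))
n,l,st,c=cv2.connectedComponentsWithStats(y);print('yellow',st[1:,4],c[1:]);
k=1+np.argsort(-st[1:,4])[:2];Y=cast(cal,c[k],0.056);print(Y,Y[:,:].mean(0))
d=Y[0]-Y[1]; print('sep',np.linalg.norm(d))
w=mask((8,70,80),(21,255,255),(375,195,415,262))
pts=np.argwhere(w)[:,::-1];P=cast(cal,pts,0.049)[:,:2]
print('wood',len(pts));r=cv2.minAreaRect((P*1000).astype(np.float32));print(cv2.boxPoints(r))
m=P.mean(0);u,s,v=np.linalg.svd(P-m);v=v[0]*np.sign(v[0][0]);print('axis yaw',np.degrees(np.arctan2(v[1],v[0])),m)
print('end min/max along',np.percentile((P-m)@v,[0.5,99.5]))
o=mask((5,150,90),(21,255,255),(250,175,310,205))
cn=max(cv2.findContours(o,0,1)[0],key=cv2.contourArea)
print('orange',cv2.approxPolyDP(cn,2,True).reshape(-1,2).tolist())
ap=cv2.approxPolyDP(cn,2,True).reshape(-1,2).astype(float);print(cast(cal,ap,0.053)*1000)
# bolts from crop coordinates
B=np.array([[92,75],[238,95],[68,211],[218,231]])/3.8+[225,155]-.4
b=cast(cal,B,0.058);print('bolts',b*1000)
for i,j in((0,1),(2,3)):
    e=b[i]-b[j];print('frame y yaw',np.degrees(np.arctan2(-e[0],e[1])))
g=cv2.cvtColor(p,cv2.COLOR_RGB2GRAY)
st=mask((100,120,60),(125,255,255),(245,180,290,210));q=np.argwhere(st)[:,::-1];Q=cast(cal,q,.056)[:,:2];mm=Q.mean(0);v=np.linalg.svd(Q-mm)[2][0];v*=np.sign(v[1]);print('blue',len(q),mm,np.degrees(np.arctan2(-v[0],v[1])))
E
python3 m.py
```

```text
yellow [42 42] [[392.71428571 196.30952381]
 [412.71428571 204.30952381]]
[[ 0.57051215 -0.24763538  0.056     ]
 [ 0.54661453 -0.31145351  0.056     ]] [ 0.55856334 -0.27954444  0.056     ]
sep 0.06814579750619801
wood 326
[[ 384.1279  -224.9799 ]
 [ 537.17737 -282.51572]
 [ 544.40295 -263.2951 ]
 [ 391.35352 -205.75931]]
axis yaw -20.5218179482182 [ 0.46378409 -0.2438498 ]
end min/max along [-0.08021276  0.081324  ]
orange [[256, 180], [266, 183], [259, 184], [276, 189], [282, 186], [283, 189], [279, 190], [303, 197], [304, 186]]
[[610.81137627 189.9841414   53.        ]
 [602.02127789 157.63768348  53.        ]
 [598.09575212 179.78741675  53.        ]
 [583.51804369 124.92201504  53.        ]
 [593.82197809 106.21436621  53.        ]
 [584.18991917 102.6352264   53.        ]
 [580.56820059 115.23717775  53.        ]
 [560.24442436  38.03580311  53.        ]
 [595.94524298  36.03208701  53.        ]]
bolts [[627.51629182 213.08917516  58.        ]
 [614.13465015  90.00976805  58.        ]
 [511.83711314 226.96122331  58.        ]
 [498.7777716  102.10727925  58.        ]]
frame y yaw -6.205032995720931
frame y yaw -5.971250662327445
blue 39 [0.56641047 0.1550337 ] -6.286992453918533
```

```bash
cat >> h.py <<'E'
def Rdown(yaw,flip):  # tool y down, tool z = sign * (yaw-frame y axis)
    z=np.array([-np.sin(yaw),np.cos(yaw),0])*flip;y=np.array([0,0,-1.]);x=np.cross(y,z);return np.c_[x,y,z]
def plan(target,yaw,flip):
    s=env.sense();R=rot(s['tool_rot']).as_matrix();Rt=Rdown(yaw,flip)
    rv=Rn.from_matrix(R.T@Rt).as_rotvec();lin=R.T@(np.array(target)-s['tool_pos'])*100
    print('pos',s['tool_pos'],'clock',s['clock'],'open',s['opening'],'F',s['force'])
    print('rotvec',rv.round(4),'lin(cm, current tool axes)',lin.round(2),'lin(target axes)',(Rt.T@(np.array(target)-s['tool_pos'])*100).round(2))
E
python3 - <<'E'
from h import *
s=env.sense();print(rot(s['tool_rot']).as_matrix().round(3))
y=np.radians(-20.5);
for f in(1,-1): plan([.560-.055*np.cos(y),-.280-.055*np.sin(y),.2],y,f)
E
```

```text
[[-0.949 -0.001  0.316]
 [-0.316  0.002 -0.949]
 [ 0.    -1.    -0.002]]
pos [ 0.20544863 -0.61614492  0.25247655] clock 0.1 open 0.08526114626177182 F [-0.58422596 -0.21276093  0.68893348]
rotvec [ 8.000e-04 -2.462e+00 -2.100e-03] lin(cm, current tool axes) [-39.99   5.29 -24.12] lin(target axes) [15.94  5.25 43.9 ]
pos [ 0.20544863 -0.61614492  0.25247655] clock 0.1 open 0.08526114626177182 F [-0.58422596 -0.21276093  0.68893348]
rotvec [1.600e-03 6.796e-01 6.000e-04] lin(cm, current tool axes) [-39.99   5.29 -24.12] lin(target axes) [-15.94   5.25 -43.9 ]
```

>>> {"api": "drive_tool", "payload": {
  "deltas": [
    {"rotation": [0, 0, 0], "linear": [-2.86, 0.38, -1.72], "claw": 8.5},
    {"rotation": [0, 0, 0], "linear": [-2.86, 0.38, -1.72], "claw": 8.5},
    {"rotation": [0, 0, 0], "linear": [-2.86, 0.38, -1.72], "claw": 8.5},
    {"rotation": [0, 0, 0], "linear": [-2.86, 0.38, -1.72], "claw": 8.5},
    {"rotation": [0, 0, 0], "linear": [-2.86, 0.38, -1.72], "claw": 8.5},
    {"rotation": [0, 0, 0], "linear": [-2.86, 0.38, -1.72], "claw": 8.5},
    {"rotation": [0, 0, 0], "linear": [-2.86, 0.38, -1.72], "claw": 8.5},
    {"rotation": [0, 0, 0], "linear": [-2.86, 0.38, -1.72], "claw": 8.5},
    {"rotation": [0, 0, 0], "linear": [-2.86, 0.38, -1.72], "claw": 8.5},
    {"rotation": [0, 0, 0], "linear": [-2.86, 0.38, -1.72], "claw": 8.5},
    {"rotation": [0, 0, 0], "linear": [-2.86, 0.38, -1.72], "claw": 8.5},
    {"rotation": [0, 0, 0], "linear": [-2.86, 0.38, -1.72], "claw": 8.5},
    {"rotation": [0, 0, 0], "linear": [-2.86, 0.38, -1.72], "claw": 8.5},
    {"rotation": [0, 0, 0], "linear": [-2.86, 0.38, -1.72], "claw": 8.5}
  ]
}}

```text
clock: 1.5
tool_pos: [0.5098, -0.2604, 0.1997]
tool_rot: [0.113, -0.113, 0.698, -0.698]
force: [0.9, -0.1, -0.0]
opening: 0.0853
```

>>> {"api": "drive_tool", "payload": {
  "deltas": [
    {"rotation": [0, 0.136, 0], "linear": [0, 0, 0], "claw": 8.5},
    {"rotation": [0, 0.136, 0], "linear": [0, 0, 0], "claw": 8.5},
    {"rotation": [0, 0.136, 0], "linear": [0, 0, 0], "claw": 8.5},
    {"rotation": [0, 0.136, 0], "linear": [0, 0, 0], "claw": 8.5},
    {"rotation": [0, 0.136, 0], "linear": [0, 0, 0], "claw": 8.5},
    {"rotation": [0, 0, 0], "linear": [0, 0, 0], "claw": 8.5}
  ]
}}

```text
clock: 2.1
tool_pos: [0.5091, -0.2613, 0.1997]
tool_rot: [0.126, -0.126, -0.696, 0.696]
force: [0.0, 0.5, -0.5]
opening: 0.0853
```

```bash
python3 - <<'E'
from h import *
y=np.radians(-20.5);plan([.560-.055*np.cos(y),-.280-.055*np.sin(y),.041],y,-1)
s=env.sense();print(s['joint_pos'].round(2))
p,d=env.camera('wrist');np.savez('pics/w1.npz',p=p,d=d,pos=s['tool_pos'],q=s['tool_rot']);cv2.imwrite('pics/w1.png',p[:,:,::-1])
E
```

```text
pos [ 0.5091301  -0.26126615  0.1997209 ] clock 2.1 open 0.08534117337898214 F [ 0.04390884  0.48377644 -0.49453199]
rotvec [-0.0004 -0.0006  0.0009] lin(cm, current tool axes) [ 0.06 15.87 -0.03] lin(target axes) [ 0.08 15.87 -0.03]
[ 0.27  0.59  0.24  1.8  -0.19  0.77 -1.32]
```

View pics/w1.png

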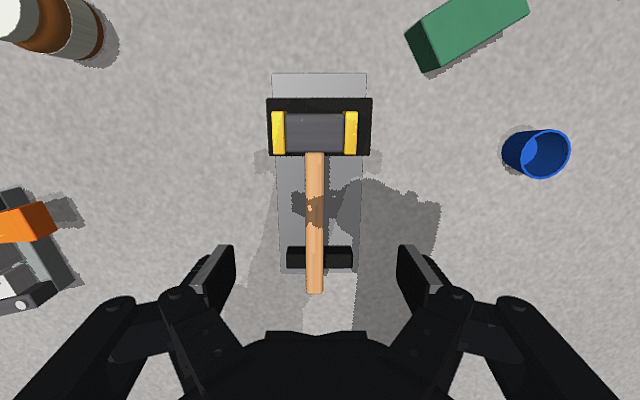

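The mallet is aligned with the image columns: yellow faces at (278,133) and (350,132), handle down column 314. The wedge's struck end is at the left, near (50,215). I'll measure both from this view.

```bash
python3 - <<'E'
from h import *
f=np.load('pics/w1.npz');p=f['p'];s=dict(tool_pos=f['pos'],tool_rot=f['q']);cal=env.get_calibration('wrist')
hsv=cv2.cvtColor(p,cv2.COLOR_RGB2HSV)
R=rot(s['tool_rot']).as_matrix()
m=cv2.inRange(hsv,(22,130,120),(35,255,255));n,l,st,c=cv2.connectedComponentsWithStats(m);k=[i for i in range(1,n) if st[i,4]>200 and c[i][0]>200]
print(st[k])
# top face corner boxes: use minAreaRect
for i in k:
    Y=cast(cal,np.argwhere(l==i)[:,::-1],.056,s);print(Y.mean(0),'tool',(R.T@(Y.mean(0)-s['tool_pos'])*1000).round(1))
w=cv2.inRange(hsv,(8,70,80),(21,255,255));w[:150]=0;w[:, :295]=0;w[:,335:]=0
P=cast(cal,np.argwhere(w)[:,::-1],.049,s)[:,:2];mm=P.mean(0);v=np.linalg.svd(P-mm)[2][0];v*=np.sign(v[0]);print('wood',len(P),mm,np.degrees(np.arctan2(v[1],v[0])),np.percentile((P-mm)@v,[.2,99.8]),np.percentile((P-mm)@[-v[1],v[0]],[1,99]))
o=cv2.inRange(hsv,(5,150,90),(21,255,255));o[:,80:]=0;o[:150]=0
cn=max(cv2.findContours(o,0,1)[0],key=cv2.contourArea);ap=cv2.approxPolyDP(cn,2.5,True).reshape(-1,2).astype(float)
for a,b in zip(ap,cast(cal,ap,.053,s)):print(a,b.round(4))
E
python3 - <<'E'
import cv2
i=cv2.imread('pics/w1.png')[170:330,0:110];cv2.imwrite('pics/w1c.png',cv2.resize(i,None,fx=3.7,fy=3.7))
E
```

```text
[[271 111  14  43 513]
 [344 111  14  44 533]]
[ 0.57228643 -0.24897604  0.056     ] tool [-55.  143.7 -33.7]
[ 0.5484979  -0.31208265  0.056     ] tool [-54.8 143.7  33.7]
wood 2594 [ 0.47350389 -0.24763982] -20.744989185560463 [-0.08755419  0.07377457] [-0.00947018  0.00941757]
[ 57. 228.] [0.5641 0.0086 0.053 ]
[ 41. 201.] [0.5952 0.0059 0.053 ]
[  0. 212.] [0.6007 0.0551 0.053 ]
[  0. 242.] [0.5725 0.0785 0.053 ]
[ 32. 241.] [0.561 0.044 0.053]
```

View pics/w1c.png

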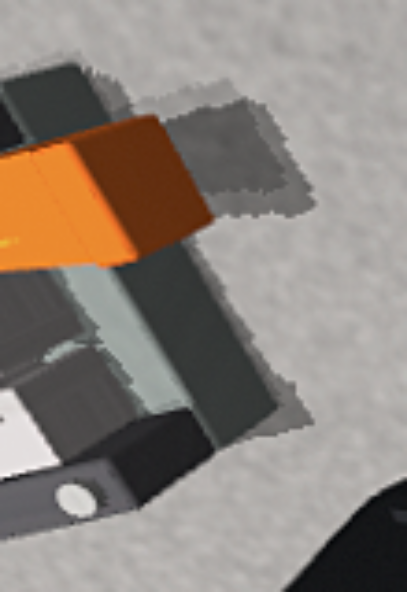

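```bash
python3 - <<'E'
from h import *
f=np.load('pics/w1.npz');s=dict(tool_pos=f['pos'],tool_rot=f['q']);cal=env.get_calibration('wrist')
a=np.array([[75,143],[135,263],[156,117],[213,217]])/3.7+[0,170]
T=cast(cal,a[:2],.054,s);B=cast(cal,a[2:],.026,s);print(T,B,T.mean(0),B.mean(0))
ct=env.get_calibration('top')
p=np.load('pics/top0.npz')['p'];i=p[175:210,290:312,::-1];cv2.imwrite('pics/c2.png',cv2.resize(i,None,fx=16,fy=16,interpolation=cv2.INTER_NEAREST))
E
```

```text
[[0.59601661 0.0308217  0.054     ]
 [0.55931003 0.03815292 0.054     ]] [[0.59577016 0.03496445 0.026     ]
 [0.56168962 0.03858375 0.026     ]] [0.57766332 0.03448731 0.054     ] [0.57872989 0.0367741  0.026     ]
```

View pics/c2.png

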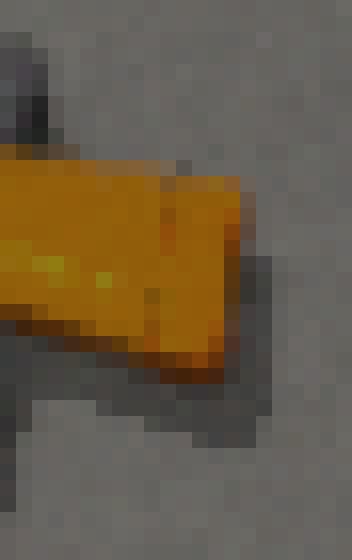

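>>> {"api": "drive_tool", "payload": {
  "deltas": [
    {"rotation": [0, 0, 0], "linear": [0, 2.5, 0], "claw": 8.5},
    {"rotation": [0, 0, 0], "linear": [0, 2.5, 0], "claw": 8.5},
    {"rotation": [0, 0, 0], "linear": [0, 2.5, 0], "claw": 8.5},
    {"rotation": [0, 0, 0], "linear": [0, 2.5, 0], "claw": 8.5},
    {"rotation": [0, 0, 0], "linear": [0, 2.5, 0], "claw": 8.5},
    {"rotation": [0, 0, 0], "linear": [0, 2, 0], "claw": 8.5},
    {"rotation": [0, 0, 0], "linear": [0, 1.35, 0], "claw": 8.5},
    {"rotation": [0, 0, 0], "linear": [0, 0, 0], "claw": 8.5}
  ]
}}

```text
clock: 2.95
tool_pos: [0.5082, -0.261, 0.04]
tool_rot: [-0.127, 0.124, 0.696, -0.695]
force: [-0.8, 0.5, 0.9]
opening: 0.085
```

>>> {"api": "drive_tool", "payload": {
  "deltas": [
    {"rotation": [0, 0, 0], "linear": [0, 0, 0], "claw": 0},
    {"rotation": [0, 0, 0], "linear": [0, 0, 0], "claw": 0},
    {"rotation": [0, 0, 0], "linear": [0, 0, 0], "claw": 0},
    {"rotation": [0, 0, 0], "linear": [0, 0, 0], "claw": 0},
    {"rotation": [0, 0, 0], "linear": [0, 0, 0], "claw": 0},
    {"rotation": [0, 0, 0], "linear": [0, 0, 0], "claw": 0},
    {"rotation": [0, 0, 0], "linear": [0, 0, 0], "claw": 0},
    {"rotation": [0, 0, 0], "linear": [0, 0, 0], "claw": 0},
    {"rotation": [0, 0, 0], "linear": [0, 0, 0], "claw": 0},
    {"rotation": [0, 0, 0], "linear": [0, 0, 0], "claw": 0}
  ],
  "newtons": 110
}}

```text
clock: 3.95
tool_pos: [0.5098, -0.2615, 0.0426]
tool_rot: [-0.125, 0.126, 0.696, -0.696]
force: [-1.9, 0.7, 6.3]
opening: 0.0185
```

>>> {"api": "drive_tool", "payload": {
  "deltas": [
    {"rotation": [0, 0, 0], "linear": [0, -0.5, 0], "claw": 0},
    {"rotation": [0, 0, 0], "linear": [0, -1.0, 0], "claw": 0},
    {"rotation": [0, 0, 0], "linear": [0, -2, 0], "claw": 0},
    {"rotation": [0, 0, 0], "linear": [0, -2, 0], "claw": 0},
    {"rotation": [0, 0, 0], "linear": [0, -2, 0], "claw": 0},
    {"rotation": [0, 0, 0], "linear": [0, -1.5, 0], "claw": 0},
    {"rotation": [0, 0, 0], "linear": [0, 0, 0], "claw": 0},
    {"rotation": [0, 0, 0], "linear": [0, 0, 0], "claw": 0}
  ]
}}

```text
clock: 4.75
tool_pos: [0.5091, -0.2614, 0.1317]
tool_rot: [-0.126, 0.126, 0.696, -0.696]
force: [-0.7, 0.2, -4.0]
opening: 0.0179
```

```bash
python3 - <<'E'
from h import *
s=env.sense();print(s['tool_pos'],s['force'],s['moment'],s['opening'])
p,d=env.camera('wrist');np.savez('pics/w2.npz',p=p,d=d,pos=s['tool_pos'],q=s['tool_rot']);cv2.imwrite('pics/w2.png',p[:,:,::-1])
p,d=env.camera('scene');cv2.imwrite('pics/s2.png',cv2.resize(p[130:290,180:420,::-1],None,fx=3,fy=3,interpolation=cv2.INTER_CUBIC))
E
```

```text
[ 0.50912846 -0.26135795  0.13170652] [-0.68164643  0.22072631 -3.98054777] [0.06554443 0.15103222 0.02861973] 0.01789713886424462
```

View pics/w2.png

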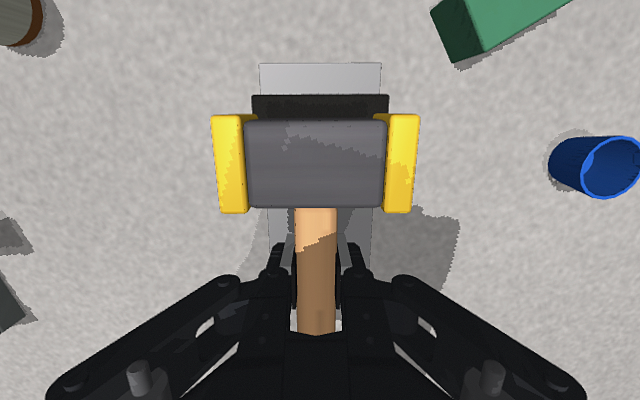

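View pics/s2.png

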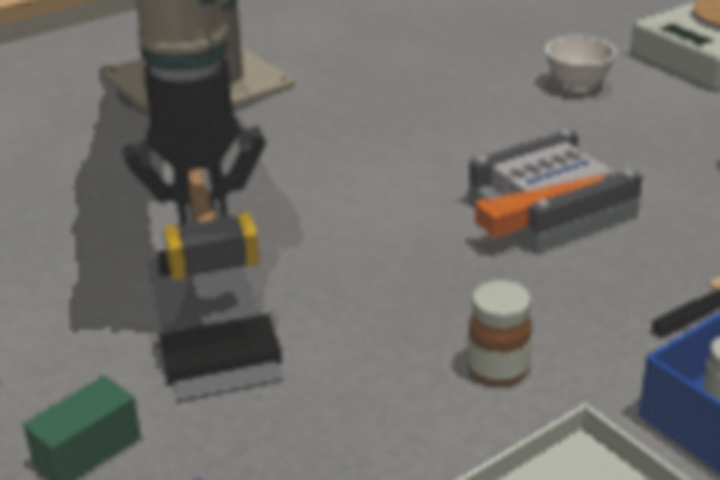

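The mallet is held square in the gripper: faces at columns 228 and 403, with the handle centred on column 316. Depth will give the head's position and pitch in the tool frame.

```bash
cat > head.py <<'E'
from h import *
import sys
def head(fn,box=(250,126,382,195)):
    f=np.load(fn);d=f['d'];cal=env.get_calibration('wrist')
    K=np.array([[cal['fx'],0,cal['cx']],[0,cal['fy'],cal['cy']],[0,0,1]])
    def pts(uv):
        n=cv2.undistortPoints(uv.astype(float).reshape(-1,1,2),K,cal['dist_coeffs']).reshape(-1,2)
        z=d[uv[:,1],uv[:,0]];q=np.c_[n*z[:,None],z][z>0];H=cal['hand_eye'];return q@H[:3,:3].T+H[:3,3]
    x0,y0,x1,y1=box
    g=np.stack(np.meshgrid(np.arange(x0,x1,3),np.arange(y0,y1,3)),-1).reshape(-1,2)
    P=pts(g);P=P[np.abs(P[:,1]-np.median(P[:,1]))<.008]
    A=np.c_[P[:,0],P[:,2],np.ones(len(P))];c,*_=np.linalg.lstsq(A,P[:,1],rcond=None)
    print('top plane y=',c.round(4),'pitch/roll deg',np.degrees(np.arctan(c[:2])).round(2))
    hsv=cv2.cvtColor(f['p'],cv2.COLOR_RGB2HSV);m=cv2.inRange(hsv,(22,130,120),(35,255,255))
    m[:60]=0;Y=pts(np.argwhere(m)[:,::-1]);Y=Y[np.abs(Y[:,1]-np.median(Y[:,1]))<.008]
    Ytop=Y[np.abs(Y[:,1]-(np.c_[Y[:,0],Y[:,2],np.ones(len(Y))]@c))<.004]
    l=Ytop[Ytop[:,2]<0];r=Ytop[Ytop[:,2]>0]
    for q in(l,r):print(len(q),q.mean(0).round(4),np.percentile(q,[2,98],axis=0).round(4).tolist())
    e=(r.mean(0)-l.mean(0));print('yaw of head in tool deg',np.degrees(np.arctan2(e[0],e[2])),'mid',(r.mean(0)+l.mean(0))/2)
if __name__=='__main__':head(sys.argv[1])
E
python3 head.py pics/w2.npz
```

```text
top plane y= [-0.0045 -0.     -0.0132] pitch/roll deg [-0.26 -0.  ]
2818 [-0.0549 -0.0128 -0.0323] [[-0.0726, -0.0142, -0.0379], [-0.0355, -0.0113, -0.0271]]
2839 [-0.0552 -0.0128  0.0346] [[-0.0729, -0.0142, 0.0294], [-0.0356, -0.0113, 0.0402]]
yaw of head in tool deg -0.2545618975524368 mid [-0.05506744 -0.01281974  0.00115238]
```

```bash
python3 - <<'E'
from h import *
plan([.5158,-.0333,.045],np.radians(-6.1),-1)
E
```

```text
pos [ 0.50856617 -0.26110139  0.13074716] clock 4.85 open 0.01828782393240502 F [ 0.47977386  1.13642743 -3.7641436 ]
rotvec [ 0.0005 -0.2517  0.0019] lin(cm, current tool axes) [  7.29   8.59 -21.59] lin(target axes) [  1.7    8.57 -22.73]
```

>>> {"api": "drive_tool", "payload": {
  "deltas": [
    {"rotation": [0, -0.084, 0], "linear": [0, 0, 0], "claw": 0},
    {"rotation": [0, -0.084, 0], "linear": [0, 0, 0], "claw": 0},
    {"rotation": [0, -0.084, 0], "linear": [0, 0, 0], "claw": 0},
    {"rotation": [0, 0, 0], "linear": [0.17, 0, -2.27], "claw": 0},
    {"rotation": [0, 0, 0], "linear": [0.17, 0, -2.27], "claw": 0},
    {"rotation": [0, 0, 0], "linear": [0.17, 0, -2.27], "claw": 0},
    {"rotation": [0, 0, 0], "linear": [0.17, 0, -2.27], "claw": 0},
    {"rotation": [0, 0, 0], "linear": [0.17, 0, -2.27], "claw": 0},
    {"rotation": [0, 0, 0], "linear": [0.17, 0, -2.27], "claw": 0},
    {"rotation": [0, 0, 0], "linear": [0.17, 0, -2.27], "claw": 0},
    {"rotation": [0, 0, 0], "linear": [0.17, 0, -2.27], "claw": 0},
    {"rotation": [0, 0, 0], "linear": [0.17, 0, -2.27], "claw": 0},
    {"rotation": [0, 0, 0], "linear": [0.17, 0, -2.27], "claw": 0},
    {"rotation": [0, 0, 0], "linear": [0, 2.1, 0], "claw": 0},
    {"rotation": [0, 0, 0], "linear": [0, 2.1, 0], "claw": 0},
    {"rotation": [0, 0, 0], "linear": [0, 2.1, 0], "claw": 0},
    {"rotation": [0, 0, 0], "linear": [0, 1.5, 0], "claw": 0},
    {"rotation": [0, 0, 0], "linear": [0, 0.75, 0], "claw": 0},
    {"rotation": [0, 0, 0], "linear": [0, 0, 0], "claw": 0}
  ]
}}

```text
clock: 6.75
tool_pos: [0.5155, -0.0341, 0.0448]
tool_rot: [0.039, -0.037, -0.706, 0.706]
force: [-0.7, 0.0, -2.8]
opening: 0.0184
```

```bash
python3 - <<'E'
from h import *
plan([.5158,-.0333,.045],np.radians(-6.1),-1)
s=env.sense()
p,d=env.camera('wrist');np.savez('pics/w3.npz',p=p,d=d,pos=s['tool_pos'],q=s['tool_rot']);cv2.imwrite('pics/w3.png',p[:,:,::-1])
E
python3 head.py pics/w3.npz
```

```text
pos [ 0.51545578 -0.03409537  0.0447613 ] clock 6.75 open 0.018409631608817183 F [-0.72506591  0.0473878  -2.84537606]
rotvec [-0.0002  0.0001  0.0029] lin(cm, current tool axes) [-0.03 -0.02 -0.08] lin(target axes) [-0.03 -0.02 -0.08]
top plane y= [-0.0023 -0.0018 -0.0131] pitch/roll deg [-0.13 -0.1 ]
2858 [-0.0545 -0.0129 -0.0324] [[-0.0723, -0.0143, -0.0381], [-0.0349, -0.0113, -0.0272]]
2866 [-0.0549 -0.0128  0.0345] [[-0.0726, -0.0142, 0.0293], [-0.0354, -0.0112, 0.0401]]
yaw of head in tool deg -0.32299083843045295 mid [-0.05468608 -0.01283245  0.0010365 ]
```

View pics/w3.png

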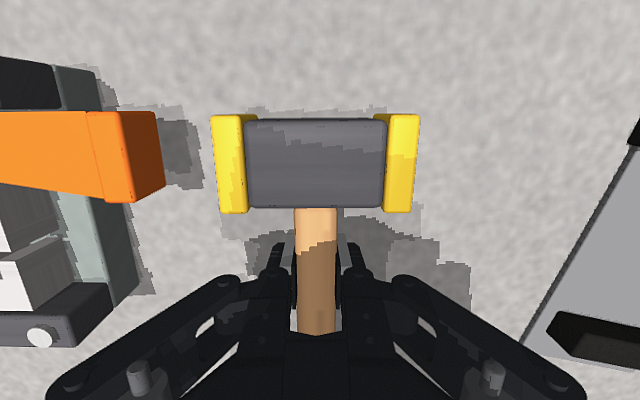

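```bash
cat > face.py <<'E'
from h import *
import sys
f=np.load(sys.argv[1]);d=f['d'];cal=env.get_calibration('wrist')
K=np.array([[cal['fx'],0,cal['cx']],[0,cal['fy'],cal['cy']],[0,0,1]])
hsv=cv2.cvtColor(f['p'],cv2.COLOR_RGB2HSV);m=cv2.inRange(hsv,(3,170,60),(19,255,255));m[220:]=0;m[:,210:]=0;m=cv2.erode(m,np.ones((3,3)))
uv=np.argwhere(m)[:,::-1]
n=cv2.undistortPoints(uv.astype(float).reshape(-1,1,2),K,cal['dist_coeffs']).reshape(-1,2)
z=d[uv[:,1],uv[:,0]];k=z>0;q=np.c_[n*z[:,None],z][k];H=cal['hand_eye'];q=q@H[:3,:3].T+H[:3,3]
top=np.percentile(q[:,1],3);print('top y',top)
F=q[(q[:,1]>top+.006)&(q[:,1]<top+.022)]
zm=np.percentile(F[:,2],97);F=F[F[:,2]>zm-.008]
A=np.c_[F[:,0],np.ones(len(F))];c,*_=np.linalg.lstsq(A,F[:,2],rcond=None)
print(len(F),'face z=',c[1],'+x*',c[0],'yaw deg',np.degrees(np.arctan(c[0])),'x range',np.percentile(F[:,0],[1,99]),'z at x=-.0545:',c[1]-.0545*c[0])
E
python3 face.py pics/w3.npz
```

```text
top y -0.009958321758376854
1758 face z= -0.07511511517777167 +x* 0.005799197950202222 yaw deg 0.33226584236363493 x range [-0.07412991 -0.03907275] z at x=-.0545: -0.07543117146605768
```

>>> {"api": "drive_tool", "payload": {
  "deltas": [
    {"rotation": [0, 0, 0], "linear": [0, 0, -2], "claw": 0},
    {"rotation": [0, 0, 0], "linear": [0, 0, -1], "claw": 0},
    {"rotation": [0, 0, 0], "linear": [0, 0, -0.5], "claw": 0},
    {"rotation": [0, 0, 0], "linear": [0, 0, -0.5], "claw": 0},
    {"rotation": [0, 0, 0], "linear": [0, 0, -0.5], "claw": 0},
    {"rotation": [0, 0, 0], "linear": [0, 0, -0.5], "claw": 0},
    {"rotation": [0, 0, 0], "linear": [0, 0, 0], "claw": 0}
  ]
}}

```text
clock: 7.5
tool_pos: [0.5227, 0.0146, 0.0465]
tool_rot: [0.037, -0.039, -0.706, 0.707]
force: [1.2, -4.4, -1.6]
opening: 0.0185
```

>>> {"api": "drive_tool", "payload": {
  "deltas": [
    {"rotation": [0, 0, 0], "linear": [0, 0, 1], "claw": 0},
    {"rotation": [0, 0, 0], "linear": [0, 0, 1.5], "claw": 0},
    {"rotation": [0, 0, 0], "linear": [0, 0, 0.8], "claw": 0},
    {"rotation": [0, 0, 0], "linear": [0, 0, 0], "claw": 0}
  ]
}}

```text
clock: 7.9
tool_pos: [0.5177, -0.0188, 0.046]
tool_rot: [0.039, -0.038, -0.706, 0.706]
force: [-0.5, 0.4, -3.4]
opening: 0.0186
```

```bash
python3 - <<'E'
from h import *
plan([.5158,-.0333,.045],np.radians(-6.1),-1)
s=env.sense()
p,d=env.camera('wrist');np.savez('pics/w4.npz',p=p,d=d,pos=s['tool_pos'],q=s['tool_rot']);cv2.imwrite('pics/w4.png',p[:,:,::-1])
E
python3 head.py pics/w4.npz;python3 face.py pics/w4.npz
```

```text
pos [ 0.51768317 -0.01883991  0.0460186 ] clock 7.9 open 0.018637537998221633 F [-0.46583559  0.40949576 -3.44265498]
rotvec [-0.0006 -0.0022  0.0009] lin(cm, current tool axes) [0.03 0.1  1.46] lin(target axes) [0.03 0.1  1.46]
top plane y= [-0.0068 -0.0005 -0.0134] pitch/roll deg [-0.39 -0.03]
2855 [-0.0546 -0.0129 -0.0324] [[-0.0723, -0.0142, -0.038], [-0.035, -0.0113, -0.0272]]
2886 [-0.0549 -0.0128  0.0345] [[-0.0726, -0.0141, 0.0293], [-0.0353, -0.011, 0.0402]]
yaw of head in tool deg -0.31290048505833207 mid [-0.05473693 -0.01282856  0.0010608 ]
top y -0.008612390947089672
1625 face z= -0.07205020549729986 +x* 0.008710139600817185 yaw deg 0.49904161816628906 x range [-0.07409948 -0.03934429] z at x=-.0545: -0.07252490810554439
```

View pics/w4.png

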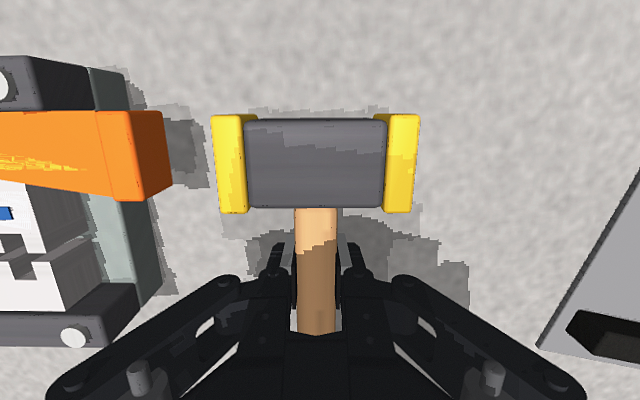

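>>> {"api": "drive_tool", "payload": {
  "deltas": [
    {"rotation": [0, 0, 0], "linear": [0, 0.1, -2], "claw": 0},
    {"rotation": [0, 0, 0], "linear": [0, 0, -1], "claw": 0},
    {"rotation": [0, 0, 0], "linear": [0, 0, -0.5], "claw": 0},
    {"rotation": [0, 0, 0], "linear": [0, 0, -0.5], "claw": 0},
    {"rotation": [0, 0, 0], "linear": [0, 0, -0.5], "claw": 0},
    {"rotation": [0, 0, 0], "linear": [0, 0, -0.5], "claw": 0},
    {"rotation": [0, 0, 0], "linear": [0, 0, 0], "claw": 0}
  ]
}}

```text
clock: 8.65
tool_pos: [0.5228, 0.0301, 0.0451]
tool_rot: [0.039, -0.038, -0.705, 0.707]
force: [-0.1, -6.7, -1.9]
opening: 0.0183
```

>>> {"api": "drive_tool", "payload": {
  "deltas": [
    {"rotation": [0, 0, 0], "linear": [0, 0, 1], "claw": 0},
    {"rotation": [0, 0, 0], "linear": [0, 0, 1.5], "claw": 0},
    {"rotation": [0, 0, 0], "linear": [0, 0, 0.8], "claw": 0},
    {"rotation": [0, 0, 0], "linear": [0, 0, 0], "claw": 0}
  ]
}}

```text
clock: 9.05
tool_pos: [0.52, -0.0017, 0.0452]
tool_rot: [0.038, -0.038, -0.706, 0.706]
force: [0.5, 0.2, -3.0]
opening: 0.0183
```

```bash
python3 - <<'E'
from h import *
plan([.5158,-.0333,.045],np.radians(-6.1),-1)
s=env.sense()
p,d=env.camera('wrist');np.savez('pics/w5.npz',p=p,d=d,pos=s['tool_pos'],q=s['tool_rot']);cv2.imwrite('pics/w5.png',p[:,:,::-1])
E
python3 head.py pics/w5.npz;python3 face.py pics/w5.npz
```

```text
pos [ 0.51998146 -0.00174335  0.0452214 ] clock 9.05 open 0.018271454650552254 F [ 0.54695027  0.19941123 -2.98116726]
rotvec [-0.0006 -0.0019 -0.0001] lin(cm, current tool axes) [0.07 0.02 3.18] lin(target axes) [0.08 0.02 3.18]
top plane y= [ 0.0005  0.0035 -0.0129] pitch/roll deg [0.03 0.2 ]
2861 [-0.0545 -0.0129 -0.0324] [[-0.0723, -0.0141, -0.038], [-0.035, -0.0113, -0.0271]]
2912 [-0.0549 -0.0128  0.0345] [[-0.0726, -0.0142, 0.0292], [-0.0353, -0.0111, 0.0401]]
yaw of head in tool deg -0.31957011357984433 mid [-0.05471647 -0.01282591  0.00104534]
top y -0.00937455655336422
1613 face z= -0.07011958521488021 +x* 0.009235196936214293 yaw deg 0.5291227649997657 x range [-0.07368688 -0.03885514] z at x=-.0545: -0.07062290344790388
```

>>> {"api": "drive_tool", "payload": {
  "deltas": [
    {"rotation": [0, 0, 0], "linear": [0, 0, -2], "claw": 0},
    {"rotation": [0, 0, 0], "linear": [0, 0, -0.8], "claw": 0},
    {"rotation": [0, 0, 0], "linear": [0, 0, -0.5], "claw": 0},
    {"rotation": [0, 0, 0], "linear": [0, 0, -0.5], "claw": 0},
    {"rotation": [0, 0, 0], "linear": [0, 0, -0.4], "claw": 0},
    {"rotation": [0, 0, 0], "linear": [0, 0, 0], "claw": 0}
  ]
}}

```text
clock: 9.7
tool_pos: [0.5238, 0.038, 0.0452]
tool_rot: [0.039, -0.039, -0.705, 0.708]
force: [-1.2, -7.7, -1.5]
opening: 0.0176
```

>>> {"api": "drive_tool", "payload": {
  "deltas": [
    {"rotation": [0, 0, 0], "linear": [0, 0, -0.3], "claw": 0},
    {"rotation": [0, 0, 0], "linear": [0, 0, 0], "claw": 0}
  ]
}}

```text
clock: 9.9
tool_pos: [0.5239, 0.0403, 0.0452]
tool_rot: [0.039, -0.039, -0.704, 0.708]
force: [-2.8, -10.1, 0.3]
opening: 0.0178
```

>>> {"api": "drive_tool", "payload": {
  "deltas": [
    {"rotation": [0, 0, 0], "linear": [0, 0, -0.3], "claw": 0},
    {"rotation": [0, 0, 0], "linear": [0, 0, 0], "claw": 0}
  ]
}}

```text
clock: 10.1
tool_pos: [0.5242, 0.043, 0.0452]
tool_rot: [0.04, -0.039, -0.704, 0.708]
force: [-2.4, -10.8, -1.0]
opening: 0.0188
```

>>> {"api": "drive_tool", "payload": {
  "deltas": [
    {"rotation": [0, 0, 0], "linear": [0, 0, -0.2], "claw": 0},
    {"rotation": [0, 0, 0], "linear": [0, 0, 0], "claw": 0}
  ]
}}

```text
clock: 10.3
tool_pos: [0.5241, 0.0435, 0.0452]
tool_rot: [0.04, -0.039, -0.704, 0.708]
force: [-2.6, -14.8, 1.0]
opening: 0.0185
```

>>> {"api": "drive_tool", "payload": {
  "deltas": [
    {"rotation": [0, 0, 0], "linear": [0, 0, -0.2], "claw": 0},
    {"rotation": [0, 0, 0], "linear": [0, 0, 0], "claw": 0}
  ]
}}

```text
clock: 10.5
tool_pos: [0.524, 0.0437, 0.0452]
tool_rot: [0.041, -0.04, -0.703, 0.709]
force: [-3.5, -16.7, 2.0]
opening: 0.0182
```

>>> {"api": "drive_tool", "payload": {
  "deltas": [
    {"rotation": [0, 0, 0], "linear": [0, 0, 1], "claw": 0},
    {"rotation": [0, 0, 0], "linear": [0, 0, 1.5], "claw": 0},
    {"rotation": [0, 0, 0], "linear": [0, 0, 1.5], "claw": 0},
    {"rotation": [0, 0, 0], "linear": [0, 0, 0], "claw": 0}
  ]
}}

```text
clock: 10.9
tool_pos: [0.5211, 0.0097, 0.0452]
tool_rot: [0.038, -0.038, -0.706, 0.706]
force: [-0.3, 0.3, -3.7]
opening: 0.0181
```

```bash
python3 - <<'E'
from h import *
plan([.5158,-.0333,.045],np.radians(-6.1),-1)
s=env.sense()
p,d=env.camera('wrist');np.savez('pics/w6.npz',p=p,d=d,pos=s['tool_pos'],q=s['tool_rot']);cv2.imwrite('pics/w6.png',p[:,:,::-1])
E
python3 head.py pics/w6.npz;python3 face.py pics/w6.npz
```

```text
pos [0.52113366 0.00970731 0.04516494] clock 10.9 open 0.018148925340814196 F [-0.26069997  0.3204048  -3.68275373]
rotvec [-0.0011 -0.0022  0.    ] lin(cm, current tool axes) [0.06 0.02 4.33] lin(target axes) [0.07 0.02 4.33]
top plane y= [-0.0031 -0.0002 -0.0132] pitch/roll deg [-0.18 -0.01]
2870 [-0.0545 -0.0129 -0.0323] [[-0.0723, -0.0142, -0.038], [-0.035, -0.0112, -0.0271]]
2889 [-0.055  -0.0128  0.0345] [[-0.0726, -0.0142, 0.0293], [-0.0354, -0.011, 0.0402]]
yaw of head in tool deg -0.38597121070258555 mid [-0.05474388 -0.01282368  0.00108289]
top y -0.009454684340525665
1667 face z= -0.07152045358837138 +x* 0.011313565623186424 yaw deg 0.648191906907247 x range [-0.07392392 -0.03884227] z at x=-.0545: -0.07213704291483504
```

View pics/w6.png

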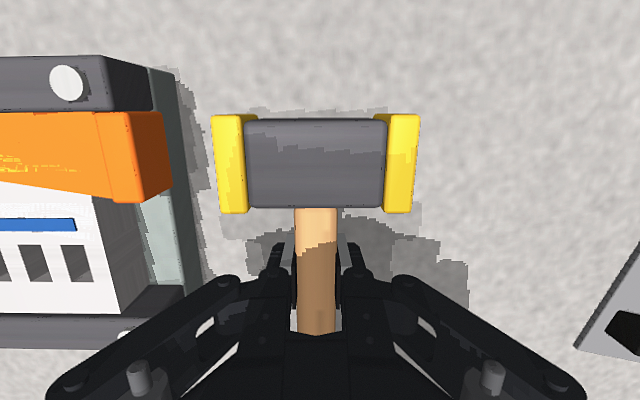

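>>> {"api": "drive_tool", "payload": {
  "deltas": [
    {"rotation": [0, 0, 0], "linear": [0, 0, -2], "claw": 0},
    {"rotation": [0, 0, 0], "linear": [0, 0, -1], "claw": 0},
    {"rotation": [0, 0, 0], "linear": [0, 0, -0.6], "claw": 0},
    {"rotation": [0, 0, 0], "linear": [0, 0, -0.4], "claw": 0},
    {"rotation": [0, 0, 0], "linear": [0, 0, -0.2], "claw": 0},
    {"rotation": [0, 0, 0], "linear": [0, 0, 0], "claw": 0}
  ]
}}

```text
clock: 11.55
tool_pos: [0.524, 0.0442, 0.0453]
tool_rot: [0.042, -0.04, -0.702, 0.71]
force: [-4.0, -22.1, 2.5]
opening: 0.0184
```

>>> {"api": "drive_tool", "payload": {
  "deltas": [
    {"rotation": [0, 0, 0], "linear": [0, 0, 1], "claw": 0},
    {"rotation": [0, 0, 0], "linear": [0, 0, 1.6], "claw": 0},
    {"rotation": [0, 0, 0], "linear": [0, 0, 1.6], "claw": 0},
    {"rotation": [0, 0, 0], "linear": [0, 0, 0], "claw": 0}
  ]
}}

```text
clock: 11.95
tool_pos: [0.5213, 0.0104, 0.0452]
tool_rot: [0.038, -0.038, -0.706, 0.706]
force: [-0.2, -0.1, -3.6]
opening: 0.0181
```

```bash
python3 - <<'E'
from h import *
s=env.sense();print(s['tool_pos'])
p,d=env.camera('wrist');np.savez('pics/w7.npz',p=p,d=d,pos=s['tool_pos'],q=s['tool_rot'])
p,d=env.camera('top');cv2.imwrite('pics/t7.png',cv2.resize(p[160:225,230:320,::-1],None,fx=8,fy=8,interpolation=cv2.INTER_CUBIC))
E
python3 head.py pics/w7.npz;python3 face.py pics/w7.npz
```

```text
[0.52125764 0.01038864 0.04516511]
top plane y= [-0.0023  0.0018 -0.0131] pitch/roll deg [-0.13  0.11]
2864 [-0.0546 -0.0129 -0.0323] [[-0.0723, -0.0143, -0.038], [-0.035, -0.0113, -0.0271]]
2896 [-0.0549 -0.0128  0.0345] [[-0.0726, -0.0141, 0.0293], [-0.0353, -0.011, 0.0402]]
yaw of head in tool deg -0.32497452808239974 mid [-0.05475509 -0.01282968  0.00107462]
top y -0.00940034858224191
1653 face z= -0.07106470054849344 +x* 0.009544570943825232 yaw deg 0.5468470270388281 x range [-0.07409653 -0.03891893] z at x=-.0545: -0.07158487966493192
```

View pics/t7.png

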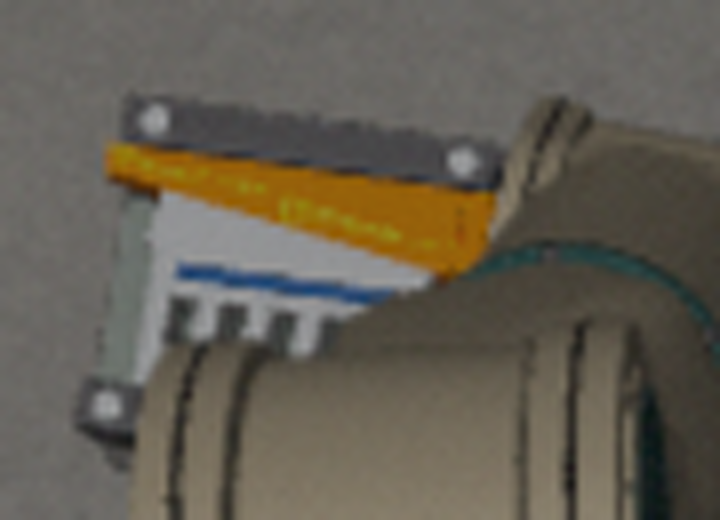

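No further advance at 22 N: the face reads 0.0820 against 0.0818 before the tap. I'll take the mallet back now.

```bash
python3 - <<'E'
from h import *
plan([.5094,-.2614,.131],np.radians(-20.7),-1)
E
```

```text
pos [0.52154801 0.01314648 0.04510723] clock 12.05 open 0.01793461751135928 F [ 0.87007532  0.35874674 -3.381964  ]
rotvec [1.200e-03 2.563e-01 1.000e-04] lin(cm, current tool axes) [-1.67 -8.62 27.42] lin(target axes) [-8.57 -8.59 26.11]
```

>>> {"api": "drive_tool", "payload": {
  "deltas": [
    {"rotation": [0, 0, 0], "linear": [0, -2.1, 0.5], "claw": 0},
    {"rotation": [0, 0, 0], "linear": [0, -2.1, 1], "claw": 0},
    {"rotation": [0, 0, 0], "linear": [0, -2.2, 2.1], "claw": 0},
    {"rotation": [0, 0, 0], "linear": [0, -2.2, 2.1], "claw": 0},
    {"rotation": [0, 0, 0], "linear": [-0.17, 0, 2.17], "claw": 0},
    {"rotation": [0, 0, 0], "linear": [-0.17, 0, 2.17], "claw": 0},
    {"rotation": [0, 0, 0], "linear": [-0.17, 0, 2.17], "claw": 0},
    {"rotation": [0, 0, 0], "linear": [-0.17, 0, 2.17], "claw": 0},
    {"rotation": [0, 0, 0], "linear": [-0.17, 0, 2.17], "claw": 0},
    {"rotation": [0, 0, 0], "linear": [-0.17, 0, 2.17], "claw": 0},
    {"rotation": [0, 0, 0], "linear": [-0.17, 0, 2.17], "claw": 0},
    {"rotation": [0, 0, 0], "linear": [-0.17, 0, 2.17], "claw": 0},
    {"rotation": [0, 0, 0], "linear": [-0.17, 0, 2.17], "claw": 0},
    {"rotation": [0, 0, 0], "linear": [-0.17, 0, 2.17], "claw": 0},
    {"rotation": [0, 0.085, 0], "linear": [0, 0, 0], "claw": 0},
    {"rotation": [0, 0.085, 0], "linear": [0, 0, 0], "claw": 0},
    {"rotation": [0, 0.085, 0], "linear": [0, 0, 0], "claw": 0},
    {"rotation": [0, 0, 0], "linear": [0, 0, 0], "claw": 0}
  ]
}}

```text
clock: 13.85
tool_pos: [0.5101, -0.2605, 0.1309]
tool_rot: [-0.126, 0.126, 0.696, -0.695]
force: [-0.1, 0.5, -2.5]
opening: 0.0181
```

```bash
python3 - <<'E'
from h import *
plan([.5098,-.2615,.0426],np.radians(-20.7),-1)
s=env.sense()
p,d=env.camera('wrist');np.savez('pics/w8.npz',p=p,d=d,pos=s['tool_pos'],q=s['tool_rot']);cv2.imwrite('pics/w8.png',p[:,:,::-1])
p,d=env.camera('top');cv2.imwrite('pics/t8.png',cv2.resize(p[160:225,230:320,::-1],None,fx=8,fy=8,interpolation=cv2.INTER_CUBIC))
E
python3 head.py pics/w8.npz
```

```text
pos [ 0.51013639 -0.26046793  0.13087795] clock 13.85 open 0.01812912685014076 F [-0.06422162  0.46229601 -2.51093354]
rotvec [0.001  0.0027 0.0004] lin(cm, current tool axes) [-0.01  8.83  0.12] lin(target axes) [-0.01  8.83  0.11]
top plane y= [-0.0016 -0.0006 -0.0131] pitch/roll deg [-0.09 -0.03]
2819 [-0.055  -0.0128 -0.0323] [[-0.0727, -0.0142, -0.0379], [-0.0356, -0.0112, -0.0272]]
2847 [-0.0551 -0.0128  0.0346] [[-0.0729, -0.0142, 0.0294], [-0.0356, -0.0112, 0.0402]]
yaw of head in tool deg -0.1225231721363617 mid [-0.05507515 -0.01282586  0.00115947]
```

View pics/w8.png

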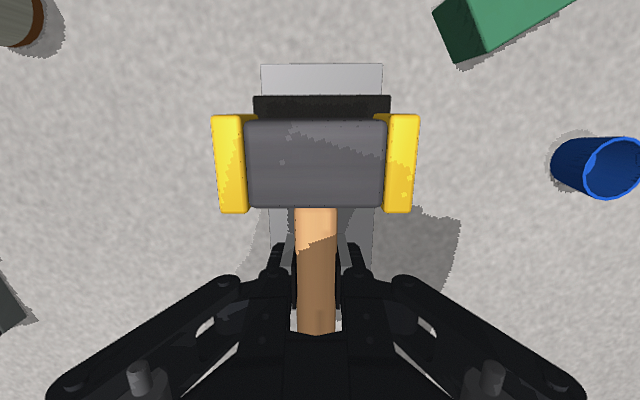

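View pics/t8.png

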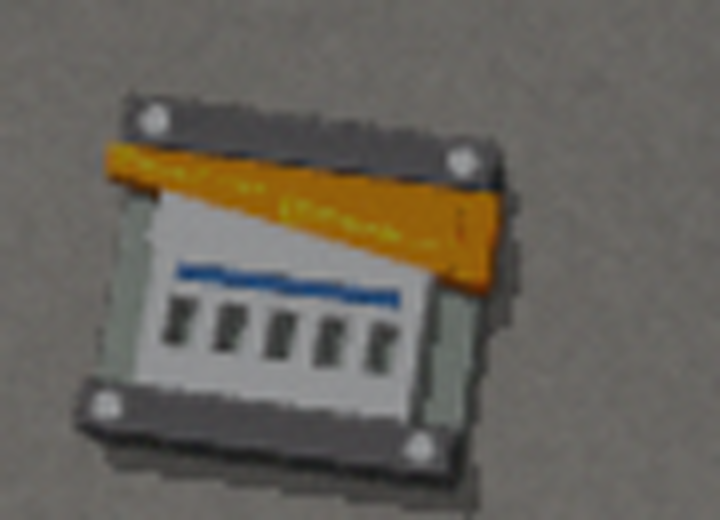

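The wedge is in fully: its thin end sticks out at the far end and its struck face is almost flush with the frame. No gap shows between the halves. The mallet is squarely above its rest, so I'll lower it.

>>> {"api": "drive_tool", "payload": {
  "deltas": [
    {"rotation": [0, 0, 0], "linear": [0, 2, 0.1], "claw": 0},
    {"rotation": [0, 0, 0], "linear": [0, 2, 0], "claw": 0},
    {"rotation": [0, 0, 0], "linear": [0, 2, 0], "claw": 0},
    {"rotation": [0, 0, 0], "linear": [0, 1.5, 0], "claw": 0},
    {"rotation": [0, 0, 0], "linear": [0, 0.8, 0], "claw": 0},
    {"rotation": [0, 0, 0], "linear": [0, 0.4, 0], "claw": 0},
    {"rotation": [0, 0, 0], "linear": [0, 0, 0], "claw": 0},
    {"rotation": [0, 0, 0], "linear": [0, 0, 0], "claw": 0}
  ]
}}

```text
clock: 14.75
tool_pos: [0.5093, -0.2638, 0.0447]
tool_rot: [0.127, -0.127, -0.695, 0.696]
force: [-0.1, -0.3, -3.0]
opening: 0.018
```

>>> {"api": "drive_tool", "payload": {
  "deltas": [
    {"rotation": [0, 0, 0], "linear": [0, 0.15, -0.15], "claw": 0},
    {"rotation": [0, 0, 0], "linear": [0, 0.1, 0], "claw": 0},
    {"rotation": [0, 0, 0], "linear": [0, 0, 0], "claw": 0}
  ]
}}

```text
clock: 15.05
tool_pos: [0.51, -0.262, 0.0427]
tool_rot: [-0.126, 0.127, 0.696, -0.696]
force: [-0.3, 2.0, 4.3]
opening: 0.0182
```

In contact and at the original grasp pose, so I'll release slowly.

>>> {"api": "drive_tool", "payload": {
  "deltas": [
    {"rotation": [0, 0, 0], "linear": [0, 0, 0], "claw": 2.6},
    {"rotation": [0, 0, 0], "linear": [0, 0, 0], "claw": 3.5},
    {"rotation": [0, 0, 0], "linear": [0, 0, 0], "claw": 5},
    {"rotation": [0, 0, 0], "linear": [0, 0, 0], "claw": 7},
    {"rotation": [0, 0, 0], "linear": [0, 0, 0], "claw": 8.5},
    {"rotation": [0, 0, 0], "linear": [0, 0, 0], "claw": 8.5},
    {"rotation": [0, 0, 0], "linear": [0, 0, 0], "claw": 8.5}
  ],
  "newtons": 30
}}

```text
clock: 15.75
tool_pos: [0.5093, -0.2621, 0.0416]
tool_rot: [0.127, -0.127, -0.696, 0.696]
force: [-0.5, 0.3, -0.3]
opening: 0.0851
```

>>> {"api": "drive_tool", "payload": {
  "deltas": [
    {"rotation": [0, 0, 0], "linear": [0, -1, 0], "claw": 8.5},
    {"rotation": [0, 0, 0], "linear": [0, -2, 0], "claw": 8.5},
    {"rotation": [0, 0, 0], "linear": [0, -3, 0], "claw": 8.5},
    {"rotation": [0, 0, 0], "linear": [0, -3, 0], "claw": 8.5},
    {"rotation": [0, 0, 0], "linear": [0, -3, 0], "claw": 8.5},
    {"rotation": [0, 0, 0], "linear": [0, -3, 0], "claw": 8.5},
    {"rotation": [0, 0, 0], "linear": [0, -1, 0], "claw": 8.5},
    {"rotation": [0, 0, 0], "linear": [0, 0, 0], "claw": 8.5},
    {"rotation": [0, 0, 0], "linear": [0, 0, 0], "claw": 8.5}
  ]
}}

```text
clock: 16.65
tool_pos: [0.5088, -0.2617, 0.2009]
tool_rot: [-0.127, 0.127, 0.696, -0.695]
force: [0.7, -0.1, -0.1]
opening: 0.0853
```

```bash
python3 - <<'E'
from h import *
s=env.sense();print(s['tool_pos'],s['opening'],s['clock'])
p,d=env.camera('wrist');cv2.imwrite('pics/w9.png',p[:,:,::-1]);cal=env.get_calibration('wrist')
hsv=cv2.cvtColor(p,cv2.COLOR_RGB2HSV)
m=cv2.inRange(hsv,(22,130,120),(35,255,255));n,l,st,c=cv2.connectedComponentsWithStats(m);k=[i for i in range(1,n) if st[i,4]>200 and c[i][0]>200]
for i in k:print(cast(cal,np.argwhere(l==i)[:,::-1],.056,s).mean(0))
w=cv2.inRange(hsv,(8,70,80),(21,255,255));w[:150]=0;w[:, :295]=0;w[:,335:]=0
P=cast(cal,np.argwhere(w)[:,::-1],.049,s)[:,:2];v=np.linalg.svd(P-P.mean(0))[2][0];print('yaw',np.degrees(np.arctan(v[1]/v[0])))
p,d=env.camera('scene');cv2.imwrite('pics/s9.png',cv2.resize(p[130:290,150:450,::-1],None,fx=2.6,fy=2.6,interpolation=cv2.INTER_CUBIC))
E
```

```text
[ 0.50883102 -0.26165361  0.20093667] 0.0852680737413179 16.65
[ 0.57194432 -0.25041932  0.056     ]
[ 0.548354   -0.31371109  0.056     ]
yaw -20.52753293099183
```

View pics/w9.png

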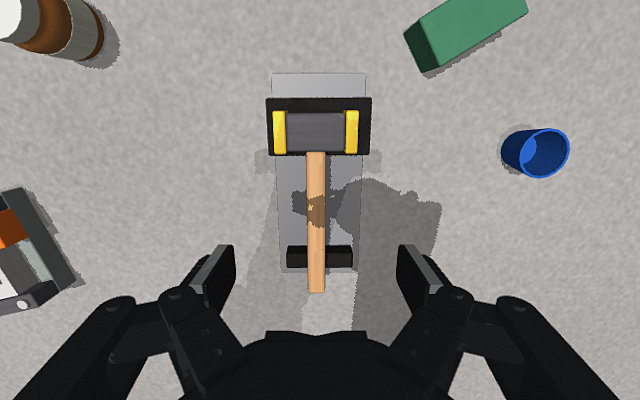

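View pics/s9.png

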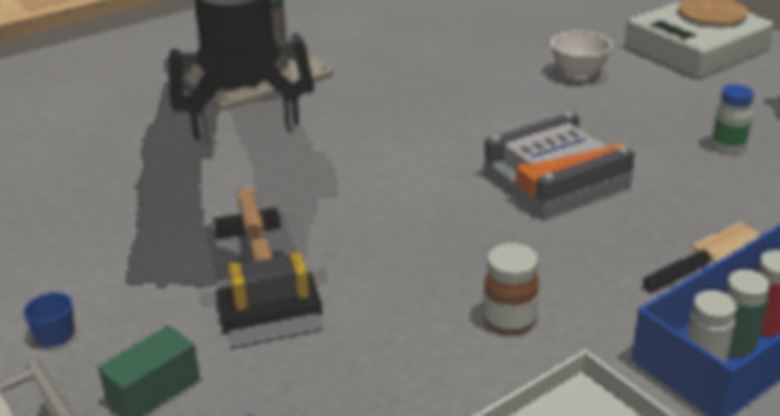

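The mallet is back within 2 mm of where it started, the gripper is clear of everything, and the bystanders are in place. I'll hand in.

```bash
python3 -c "
from cell import env
print(env.hand_in())"
```

```text
the job is handed in; nothing more can be done
None
```

The mould is closed and the mallet is back on its rest; I handed the job in at about 17 s of the 46 s allowed. The hand-in gives no verdict.

- **Taps:** I gripped the mallet by its handle and gave the wedge four separate taps, drawing back about 3 cm after each. It advanced about 12.5, 15 and 13 mm on the first three.
- **Wedge stopped:** The fourth tap, to check, moved it no further (0.2 mm, within measuring noise). It reached 22 N, slightly over the 15 to 20 N range you gave as harmless.
- **Mould halves:** In the top picture I could see no gap between them. I judged the shut position from that and from the wedge stopping dead, because the jaw value itself cannot be read.
- **Mallet:** It lies about 2 mm from where it started, and its direction matches within 0.3°.
- **Surroundings:** The gripper is open about 16 cm above the mallet, touching nothing. The bystanders look undisturbed in the last wrist and scene pictures, though I did not measure their positions.

No check failed or disagreed.

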